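Open both doors of the workshop cabinet

ROBOT

A 7-joint arm with a two-finger parallel gripper is mounted at the origin on the work surface. World frame = base frame: x ahead of the robot, y to its left, z up, the work surface at z = 0. Lengths are in m, angles in rad, forces in N, time in s.
With the tool pointing down it reaches from about 0.425 to 0.875 m from the base axis. Payload 4.7 kg.
Tool frame: the origin (TCP) lies midway between the tips of the shut fingers; the grasp point (between the pads) lies 19 mm behind it; z points along the fingers, y is the line along which they close (so a half turn about z gives the same grasp; the last joint's range is limited). The gripper opens to 87 mm and grips with 3 to 60 N. Pads are 19 mm wide; open, the fingers measure 117 mm over their backs; the gripper's body (75 mm by 190 mm) begins 51 mm behind the grasp point.
Start: joints at [1.204, 0.321, -0.07, 1.45, 0.023, 1.371, -0.057], TCP at [0.242, -0.603, 0.223] pointing down, gripper open.
Joint ranges: [-2.86, 2.86], [-0.3, 2.09], [-1.38, 1.24], [0.06, 2.45], [-1.56, 4.7], [0.09, 2.05], [-2.69, 2.69]. Speed limits (rad/s): [2.57, 2.57, 3.14, 3.14, 3.14, 3.14, 3.14].

INTERFACE

Orientations are given as a rotation vector (axis times angle).
In Python, from bench import ctrl gives the robot as it stands. The module is installed in compiled form; this text tells all that it offers.
- The arm moves only by the shell command python3 -m handwheel 'ROWS' [FORCE]. ROWS is JSON, a list of rows, each a list of 7 numbers: the finger opening in m, from 0 to 0.087, then the shift along the tool's x, y, z in m, then the turn, a rotation vector about the tool's x, y, z in degrees. A call has 1 to 12 rows; each row shifts and turns the commanded pose from where the row before left it, along the tool's axes as they then stand; what a row does not reach is not made up. A row lasts 1/8 s, in which the tool goes at most 62.5 mm and 10.7 degrees, less where a joint would pass 70% of its speed; a pose out of reach is approached as far as the arm can. A call is refused whole if a number of a shift passes 0.0625 or a number of a turn 10.7, either way. A call with a gripper value outside its range is refused whole. The fingers move at their own pace and stop on an object; FORCE is the grip in N (left out, the last holds). Time passes only in rows, so rows that do not move let the fingers close. It gives the time, the measured TCP pose, the force, the opening and the grip force at its end, in the units of the state.
- ctrl.get_state(): the state, without advancing time (a new reading comes with each control period).
- ctrl.get_image(name): name is "scene" or "side" or "wrist"; returns (picture, depth): 384x512x3 uint8, blue, green, red; 384x512 float32, m along the optical axis (not along the pixel's ray), 0 where there is no reading.
- ctrl.camera_info(name): a dict with "intrinsics" (3x3 intrinsics, pixels), "R" (3x3) and "t" (3): a world point X has camera coordinates R X + t. Camera axes: x right, y down, z forward; pixel columns grow to the right and rows downward; lengths in m; the calibration is good to about 2 mm. A picture is of the moment at which its call begins: read the wrist's pose just before it. camera_info takes no time and is no camera call; for the wrist camera it gives the pose at the moment of the call.
- ctrl.close_job(): hands the job in; it is judged then, once.
The state is a dict: "time": time; "joint_positions": joint angles; "qd": joint speeds; "joint_torque": joint torques, N m; "position": TCP position; "tool_rot": TCP orientation; "ft_force": force on the tool from outside, world axes, zero at the start; "torque": the same for the moment, N m; "grip_width": opening from 0.0 (shut) to 1.0 (fully open); "grip_force": force on a finger pad.
Only numpy, scipy, OpenCV 4.12 (cv2) and the standard library are available. Lean on these libraries where they do the work, as an engineer would, in place of code of your own. Each camera call takes 0.05 s, during which the arm holds its last target. There are 200 camera calls.

TASK

The long red tap-and-die case in the steel cabinet will not come out past one door, so open both doors wide, about square to the cabinet's front or further. Turn the black latch lever down and swing the right-hand door open, then press down the red thumb tab of the bolt which that door was covering and swing the left-hand door open too. Leave the jar on the cabinet, the spray can and the carburettor standing where they are.

Things in the scene. Friction and masses are not known exactly. Their poses are not given: they have to be found in the camera images.
- cabinet: Grey-blue steel cabinet fixed on the bench: 420 wide (y), 200 deep (x), 300 high, doors facing the robot. Origin on the bench under the middle of the carcass front; x points into the cabinet, y to the robot's left. Two leaves 24 thick, z = 8 to 296, lie on the carcass front (outer faces at x = -24). Stock inside, fixed, stays 25 behind the front; the red case is on the shelf.
- latch (a joint): Turn (rad) of the black quarter-turn lever on the right-hand leaf: 0 level and latched, 1.57 straight down (stop); the leaf is free beyond about 1.0. Friction of 2 to 3 N at the lever's end; it stays where it is left. Can be pushed down from above.
- latch_pivot (a point): Point on the lever's pivot axis (parallel to cabinet x) in the lever's mid-plane: 29 in front of the right-hand leaf's face, z = 255, cabinet y = -105 when shut. Round hub of 20 diameter; lever 16 high, 14 thick (in x).
- latch_end (a point): Centre of the lever's round end (radius 8), 66 from latch_pivot. Latched, it points to cabinet -y (towards the right-hand hinge); it swings down to hang below the pivot.
- latched_leaf (a joint): Opening angle (rad) of the right-hand leaf: 0 shut, 1.9 stop. It swings towards the robot about its right-hand edge, counter-clockwise seen from above, turns easily (under 2 N at the pull) and stays where it is left. Shut, it spans y = -209 to -22; a cover strip 4 thick, flush with its face, goes on to y = +35 over the left-hand leaf's rebate.
- latched_hinge (a point): Point on the right-hand leaf's upright hinge axis, at the carcass front (cabinet x = 0, y = -210), 290 above the bench.
- latched_pull (a point): Top end, 290 above the bench, of the axis of the right-hand leaf's pull: upright round steel bar, 12 diameter, 125 long, axis 38 in front of the face (32 clear behind it); when shut at cabinet x = -62, y = -45. The upper post (10 diameter) to the leaf meets it 26 below this point: the top 20 is free all round to grip from above.
- bolt (a joint): Travel (m) of the left-hand leaf's slide bolt: 0 shot up through the strike plate, 0.020 fully drawn down (stop); the leaf is free beyond about 0.012. Slides straight down against about 3 N of friction and stays where it is left.
- bolt_tab (a point): Middle of the top face of the bolt's red thumb tab, some 290 above the bench when shot; 32 wide (y), 6 thick, standing 13 out of the floor of the rebate (x = -5 to -18). Covered until the right-hand leaf is open; then it can be pressed from above. The bolt bar is 29 to its +y side.
- strike (a point): Front middle, top face of the small steel strike plate on the cabinet roof that takes the bolt: 20 wide (y = 19 to 39), reaching out over the rebate to cabinet x = -20, z = 301 to 307. The only thing above the leaves.
- bolted_leaf (a joint): Opening angle (rad) of the left-hand leaf: 0 shut, 1.9 stop. It swings towards the robot about its left-hand edge, clockwise seen from above; held by its bolt and the cover strip, else it turns easily (under 2 N at the pull) and stays where left. Shut, its full-thickness part spans y = 39 to 209, its rebate (15 under the cover strip, floor at x = -5) y = -18 to 39.
- bolted_hinge (a point): Point on the left-hand leaf's upright hinge axis, at the carcass front (cabinet x = 0, y = +210), 290 above the bench.
- bolted_pull (a point): Top end, 290 above the bench, of the axis of the left-hand leaf's pull, a bar like the right-hand one; when shut at cabinet x = -62, y = +60.
- jar: Amber screw-top jar, 64 diameter, 85 high, standing on the rear half of the cabinet's roof; origin at the centre of its underside.
- can: White spray can with a blue band, 66 diameter, 190 high, standing on the bench to the right of the cabinet; origin at the centre of its underside.
- carburettor: Grey metal twin-barrel carburettor, about 120 x 110 x 80 high, on the bench to the left of the cabinet; origin at the centre of its underside.

How it is judged:
On the way, in this order (a step that is already met when the one before it is completed fails the run):
1. the latch lever is turned down (value of joint latch above 1 rad), for 0.1 s.
2. the right-hand (latched) door is swung open (value of joint latched_leaf above 0.6 rad), for 0.1 s.
3. the bolt of the left-hand door is drawn down (value of joint bolt above 0.014 m), for 0.1 s.
4. the left-hand (bolted) door is swung open (value of joint bolted_leaf above 0.6 rad), for 0.1 s.
At the end, for the whole second after the job is handed in: Both doors stand open by more than 1.3 rad (75 degrees) and still (under 0.05 rad/s), with the bolt still drawn down by more than 12 mm (value of joint each of latched_leaf, bolted_leaf above 1.3 rad and value of joint bolt above 0.012 m and velocity of joint latched_leaf between -0.05 and 0.05 rad/s and velocity of joint bolted_leaf between -0.05 and 0.05 rad/s); the robot touches nothing.
It fails at once if the jar is shifted by more than 30 mm or tipped by more than 0.3 rad (distance of jar from where it was at the start of the episode above 0.03 m or angle between jar's own z axis and vertical above 0.3 rad).
It fails at once if the can is shifted by more than 30 mm or tipped by more than 0.3 rad (distance of can from where it was at the start of the episode above 0.03 m or angle between can's own z axis and vertical above 0.3 rad).
It fails at once if the carburettor is shifted by more than 30 mm or tipped by more than 0.3 rad (distance of carburettor from where it was at the start of the episode above 0.03 m or angle between carburettor's own z axis and vertical above 0.3 rad).
It also fails if it takes over 72 s, if anything falls off the work surface, if the arm or the gripper's body presses on something with over 40 N, if the wrist force passes 120 N, or if a joint passes its speed limit or range.

## Working session

There is one attempt and no reset: what is moved stays moved. The work goes in short steps, Python scripts to look and compute and a shell command to move; the robot and the scene stay as the last step left them, time stands still between calls to the robot, and variables do not carry over. Pictures are saved under pics/ and viewed, at most 10 in all, crops included, and the job is handed in when it is done.

```bash
mkdir -p pics; cat > h.py <<'E'
import numpy as np, cv2
from bench import ctrl
from scipy.spatial.transform import Rotation as R
def cam(n):
    i=ctrl.camera_info(n); return np.array(i["intrinsics"]),np.array(i["R"]),np.array(i["t"])
def cloud(n):
    K,Rm,t=cam(n); p,d=ctrl.get_image(n)
    v,u=np.mgrid[:384,:512]; c=np.stack([(u-K[0,2])/K[0,0]*d,(v-K[1,2])/K[1,1]*d,d],-1)
    return p,d,(c-t)@Rm
E
python3 - <<'E'
from h import *
s=ctrl.get_state(); print({k:np.round(v,3) for k,v in s.items()})
print(R.from_rotvec(s["tool_rot"]).as_matrix().round(3))
P=[]
for n in("scene","side"):
    p,d,X=cloud(n); np.savez(f"{n}0.npz",p=p,d=d,X=X); P.append(p)
    K,Rm,t=cam(n); print(n,(-Rm.T@t).round(3),Rm[2].round(2))
cv2.imwrite("pics/a.png",cv2.resize(np.vstack(P),(800,1200))[:600]); 
cv2.imwrite("pics/a.png",cv2.resize(P[0],(800,600))); cv2.imwrite("pics/b.png",cv2.resize(P[1],(800,600)))
E
```

```text
{'time': np.float64(0.0), 'joint_positions': array([ 1.204,  0.322, -0.07 ,  1.452,  0.023,  1.371, -0.057]), 'qd': array([ 0.002,  0.   , -0.001,  0.   ,  0.001, -0.001,  0.   ]), 'joint_torque': array([ 0.0000e+00, -4.9129e+01, -4.0300e-01, -3.1253e+01, -6.4000e-02,
        4.4000e-02,  0.0000e+00]), 'position': array([ 0.241, -0.603,  0.221]), 'tool_rot': array([-3.083e+00, -5.940e-01,  1.000e-03]), 'ft_force': array([-0.041,  0.102, -0.614]), 'torque': array([ 0.006, -0.062, -0.001]), 'grip_force': np.float64(0.0), 'grip_width': np.float64(1.003)}
[[ 0.928  0.372 -0.001]
 [ 0.372 -0.928  0.002]
 [-0.    -0.002 -1.   ]]
scene [1.019 0.62  1.402] [-0.24 -0.42 -0.87]
side [0.462 0.753 0.892] [ 0.19 -0.72 -0.67]
```

View pics/a.png

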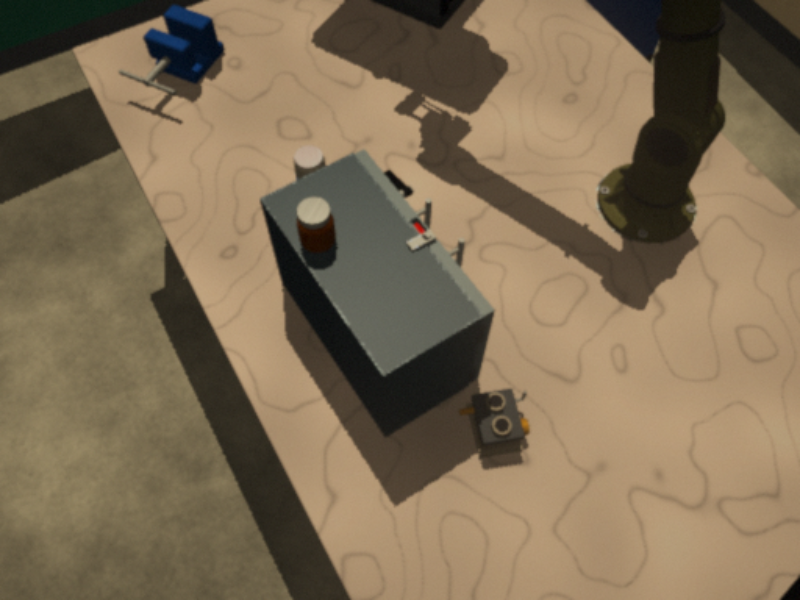

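View pics/b.png

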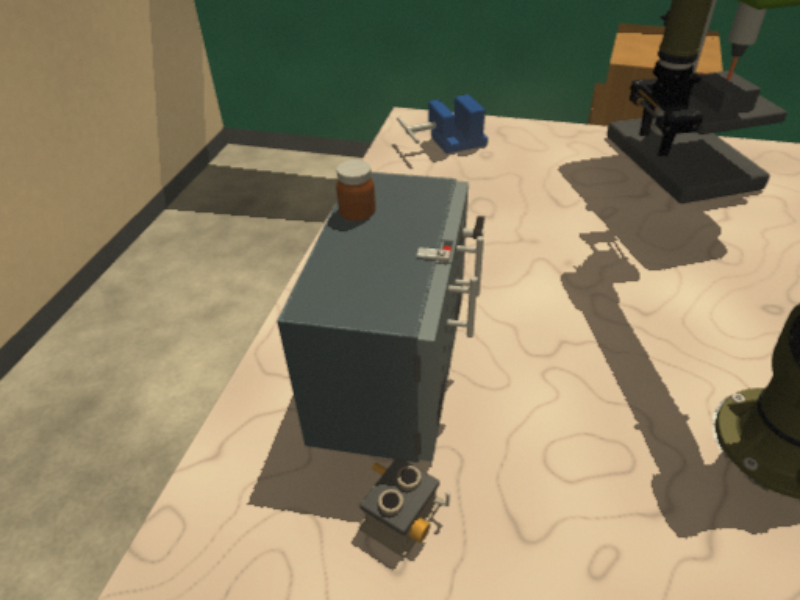

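Both views show the cabinet roughly mid-table: roof corners in the scene view at about (262,200), (360,155), (492,312), (385,375), with the strike at (420,242), the lever at (398,183) and the pulls at (428,210) and (460,250). The carburettor is at (498,418) and the can at (310,160).

```bash
python3 - <<'E'
from h import *
allp={}
for n in("scene","side"):
    f=np.load(f"{n}0.npz"); X=f["X"];p=f["p"];d=f["d"]
    m=((X[...,2]>.285)&(X[...,2]<.304)&(d>0)&(X[...,0]>.3)).astype(np.uint8)
    m=cv2.morphologyEx(m,cv2.MORPH_OPEN,np.ones((5,5)))
    k,l,st,c=cv2.connectedComponentsWithStats(m); b=1+st[1:,4].argmax(); q=X[l==b]
    print(n,"roof z",np.percentile(q[:,2],[5,50,95]).round(4))
    r=cv2.minAreaRect(q[:,:2].astype(np.float32)); print(r); print(cv2.boxPoints(r).round(3).tolist())
    hsv=cv2.cvtColor(p,cv2.COLOR_BGR2HSV)
    red=((hsv[...,0]<6)|(hsv[...,0]>174))&(hsv[...,1]>180)&(hsv[...,2]>120)&(X[...,2]>.25)&(X[...,2]<.32)
    print("red",red.sum(),np.median(X[red],0).round(3))
    # things above/near
    for nm,lo,hi in(("strike",.3045,.312),("jar",.378,.392),("cantop",.183,.197),("carb",.06,.09)):
        mm=((X[...,2]>lo)&(X[...,2]<hi)&(d>0)&(X[...,0]>.25)).astype(np.uint8)
        k,l,st,c=cv2.connectedComponentsWithStats(mm)
        for i in np.argsort(-st[1:,4])[:3]+1:
            if st[i,4]>15:
                q=X[l==i]; print(nm,st[i,4],c[i].round(0),q.mean(0).round(3),q.min(0).round(3),q.max(0).round(3))
E
```

```text
scene roof z [0.2945 0.2994 0.3028]
((0.7037893533706665, -0.02044042944908142), (0.22584107518196106, 0.42400336265563965), 3.285667896270752)
[[0.5789999961853027, 0.1850000023841858], [0.6029999852180481, -0.23899999260902405], [0.8289999961853027, -0.22599999606609344], [0.8040000200271606, 0.1979999989271164]]
red 19 [ 0.601 -0.03   0.288]
strike 103 [269. 154.] [0.621 0.006 0.307] [ 0.594 -0.008  0.305] [0.645 0.016 0.312]
jar 317 [200. 135.] [ 0.776 -0.089  0.384] [ 0.747 -0.119  0.378] [ 0.803 -0.062  0.391]
cantop 226 [197. 101.] [ 0.676 -0.354  0.189] [ 0.646 -0.388  0.183] [ 0.707 -0.323  0.196]
cantop 222 [247. 226.] [0.755 0.116 0.19 ] [ 0.601 -0.145  0.183] [0.823 0.197 0.197]
carb 889 [318. 267.] [0.611 0.287 0.072] [0.558 0.226 0.06 ] [0.662 0.342 0.088]
carb 473 [245. 236.] [0.752 0.094 0.076] [ 0.579 -0.222  0.06 ] [0.828 0.198 0.09 ]
carb 392 [102.  44.] [ 0.833 -0.873  0.075] [ 0.745 -0.951  0.06 ] [ 0.926 -0.782  0.09 ]
side roof z [0.2929 0.2976 0.2996]
((0.701828122138977, -0.022173449397087097), (0.22489315271377563, 0.42579132318496704), 3.316756010055542)
[[
[... 452 characters left out ...]
  0.015 0.307]
jar 217 [226. 108.] [ 0.771 -0.089  0.382] [ 0.745 -0.12   0.378] [ 0.799 -0.063  0.385]
jar 65 [424.  48.] [ 0.264 -0.568  0.387] [ 0.25  -0.6    0.379] [ 0.28  -0.542  0.392]
cantop 369 [231. 244.] [0.688 0.188 0.19 ] [0.578 0.172 0.183] [0.802 0.197 0.197]
cantop 188 [29. 16.] [ 2.257 -1.139  0.19 ] [ 2.245 -1.438  0.183] [ 2.269 -0.903  0.197]
cantop 71 [294. 206.] [0.566 0.033 0.191] [0.543 0.019 0.183] [0.587 0.039 0.197]
carb 1361 [256. 316.] [0.604 0.288 0.07 ] [0.553 0.224 0.06 ] [0.658 0.342 0.083]
carb 699 [241. 270.] [0.673 0.173 0.075] [ 0.578 -0.068  0.06 ] [0.8   0.197 0.09 ]
carb 653 [49. 30.] [ 2.257 -1.262  0.075] [ 2.241 -1.862  0.06 ] [ 2.278 -0.826  0.09 ]
```

```bash
cat >> h.py <<'E'
O=np.array([.615,-.0263,0]); C=np.array([[.9984,-.0565,0],[.0565,.9984,0],[0,0,1]])
def where():
    s=ctrl.get_state(); p=C.T@(np.array(s["position"])-O); M=R.from_rotvec(s["tool_rot"]).as_matrix()
    print("t",round(s["time"],2),"cab TCP mm",(p*1000).round(1),"cab axes x,y,z",(C.T@M).T.round(3).tolist(),"F",(C.T@s["ft_force"]).round(1),"q",np.round(s["joint_positions"],2),"w",round(s["grip_width"],3)); return p,C.T@M
if __name__=="__main__": where()
E
python3 -m handwheel '[[0,0,0,-0.06,0,0,0],[0,0,0,-0.06,0,0,0],[0,0,0,-0.06,0,0,0],[0,0,0,0,0,0,9.3],[0,0,0,0,0,0,9.3],[0,0.05,-0.028,0,0,0,0],[0,0.05,-0.028,0,0,0,0],[0,0.05,-0.028,0,0,0,0],[0,0,0,0,0,0,0]]'; python3 h.py
```

```text
time: 1.23
position: [0.3925, -0.5064, 0.4018]
tool_rot: [-3.137, -0.105, -0.003]
ft_force: [-0.1, 0.4, -0.0]
grip_width: 0.064
grip_force: 0.0
t 1.23 cab TCP mm [-249.3 -466.7  401.8] cab axes x,y,z [[1.0, 0.011, 0.002], [0.011, -1.0, -0.003], [0.002, 0.003, -1.0]] F [-0.1  0.4 -0. ] q [ 0.96  0.29 -0.12  1.14  0.03  1.72 -0.65] w 0.064
```

```bash
python3 -m handwheel '[[0,0.0315,-0.05,0,0,0,0],[0,0.0315,-0.05,0,0,0,0],[0,0.0315,-0.05,0,0,0,0],[0,0.0315,-0.05,0,0,0,0],[0,0.0315,-0.05,0,0,0,0],[0,0.0315,-0.05,0,0,0,0],[0,0,0,0,0,10,0],[0,0,0,0,0,10,0],[0,0,0,0,0,10,0],[0,0,0,0,0,0,0]]'; python3 h.py; python3 - <<'E'
from h import *
for n in("scene","side"):
    f=np.load(f"{n}0.npz"); X=(f["X"]-O)@C; d=f["d"]
    m=(X[...,0]<-.035)&(X[...,0]>-.08)&(X[...,2]>.225)&(X[...,2]<.31)&(abs(X[...,1])<.2)&(d>0)
    for nm,a,b in(("lever",-.2,-.085),("pullR",-.08,-.02),("pullL",.03,.09)):
        q=X[m&(X[...,1]>a)&(X[...,1]<b)]
        if len(q): print(n,nm,len(q),(np.percentile(q,[5,50,95],axis=0)*1000).round(0).tolist())
E
```

```text
time: 2.48
position: [0.5537, -0.203, 0.3989]
tool_rot: [-3.022, -0.075, -0.802]
ft_force: [0.4, -0.7, 0.1]
grip_width: 0.006
grip_force: 0.0
t 2.48 cab TCP mm [ -71.1 -173.   398.9] cab axes x,y,z [[0.868, -0.006, 0.496], [-0.007, -1.0, -0.001], [0.496, -0.002, -0.868]] F [ 0.3 -0.8  0.1] q [ 0.74 -0.18 -0.24  1.73 -0.33  1.15 -0.96] w 0.006
scene lever 127 [[-59.0, -167.0, 245.0], [-49.0, -122.0, 255.0], [-41.0, -94.0, 265.0]]
scene pullR 82 [[-65.0, -46.0, 230.0], [-56.0, -40.0, 267.0], [-39.0, -37.0, 289.0]]
scene pullL 82 [[-64.0, 58.0, 230.0], [-56.0, 64.0, 268.0], [-38.0, 68.0, 290.0]]
side lever 105 [[-62.0, -164.0, 246.0], [-52.0, -104.0, 256.0], [-37.0, -95.0, 263.0]]
side pullR 131 [[-69.0, -46.0, 228.0], [-62.0, -42.0, 263.0], [-40.0, -37.0, 288.0]]
side pullL 147 [[-69.0, 59.0, 230.0], [-62.0, 64.0, 265.0], [-39.0, 66.0, 288.0]]
```

```bash
python3 -m handwheel '[[0,-0.0159,-0.0043,0.0385,0,0,0],[0,-0.0159,-0.0043,0.0385,0,0,0],[0,-0.0159,-0.0043,0.0385,0,0,0],[0,0,0,0,0,0,0]]'; python3 h.py;  python3 -m handwheel '[[0,-0.0055,-0.002,0.0095,0,0,0],[0,-0.0055,-0.002,0.0095,0,0,0],[0,-0.0055,-0.002,0.0095,0,0,0],[0,-0.0055,-0.002,0.0095,0,0,0],[0,-0.0055,-0.002,0.0095,0,0,0],[0,0,-0.01,0,0,0,0],[0,0,-0.01,0,0,0,0],[0,0,0,0,0,0,0]]'; python3 h.py; python3 - <<'E'
from h import *
p,d,X=cloud("scene"); p2,_,_=cloud("side"); cv2.imwrite("pics/c.png",np.hstack([cv2.resize(p[60:210,170:370],(400,300)),cv2.resize(p2[80:230,200:400],(400,300))]))
E
```

```text
time: 2.98
position: [0.5734, -0.1858, 0.2753]
tool_rot: [-3.018, -0.087, -0.798]
ft_force: [0.3, -1.2, 0.0]
grip_width: 0.007
grip_force: 0.0
t 2.98 cab TCP mm [ -50.5 -156.9  275.3] cab axes x,y,z [[0.869, -0.0, 0.494], [0.002, -1.0, -0.004], [0.494, 0.004, -0.869]] F [ 0.3 -1.2  0. ] q [ 0.71 -0.13 -0.28  1.92 -0.35  0.9  -0.93] w 0.007
time: 3.98
position: [0.571, -0.1569, 0.2221]
tool_rot: [-3.02, -0.086, -0.804]
ft_force: [-0.5, -3.7, -1.2]
grip_width: 0.011
grip_force: 1.2
t 3.98 cab TCP mm [ -51.3 -127.9  222.1] cab axes x,y,z [[0.868, 0.0, 0.497], [0.0, -1.0, -0.0], [0.497, 0.0, -0.868]] F [-0.7 -3.7 -1.2] q [ 0.69 -0.13 -0.32  2.03 -0.35  0.78 -0.95] w 0.011
```

View pics/c.png

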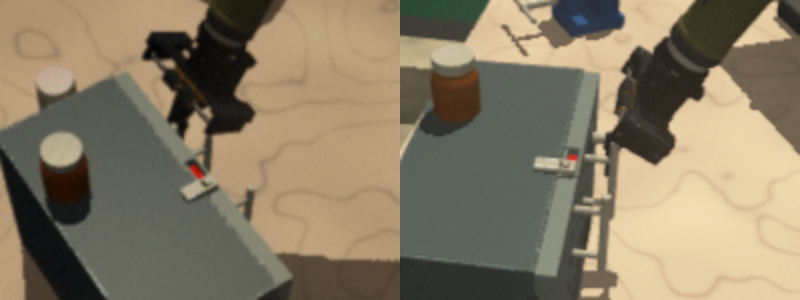

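```bash
python3 -m handwheel '[[0,0,0.03,0,0,0,0],[0,0,0,-0.06,0,0,0],[0,0,0,-0.06,0,0,0],[0.05,0,0,-0.06,0,0,0],[0.05,0,0,0,0,-10,0],[0.05,0,0,0,0,-10,0],[0.05,0,0,0,0,-10,0],[0.05,0,0,0,0,0,0]]'; python3 h.py; python3 - <<'E'
from h import *
for n in("scene","side"):
    p,d,Y=cloud(n); X=(Y-O)@C
    m=(X[...,0]<-.035)&(X[...,0]>-.08)&(X[...,2]>.16)&(X[...,2]<.31)&(d>0)&(X[...,1]>-.2)&(X[...,1]<-.08)
    q=X[m]; print(n,len(q),(np.percentile(q,[2,50,98],axis=0)*1000).round(0).tolist() if len(q) else 0)
    cv2.imwrite(f"pics/d{n}.png",p)
E
```

```text
time: 5.08
position: [0.4942, -0.195, 0.3766]
tool_rot: [-3.13, -0.101, 0.017]
ft_force: [0.1, 0.8, 0.3]
grip_width: 0.485
grip_force: 0.0
t 5.08 cab TCP mm [-130.1 -161.6  376.6] cab axes x,y,z [[1.0, 0.008, -0.01], [0.008, -1.0, -0.011], [-0.01, 0.011, -1.0]] F [0.1 0.8 0.3] q [ 0.66  0.06 -0.34  1.45  0.02  1.64 -1.19] w 0.485
scene 60 [[-61.0, -111.0, 228.0], [-51.0, -99.0, 261.0], [-38.0, -93.0, 268.0]]
side 87 [[-64.0, -109.0, 189.0], [-50.0, -101.0, 256.0], [-37.0, -95.0, 263.0]]
```

```bash
python3 -m handwheel '[[0.05,0.034,-0.058,0,0,0,0],[0.05,0.034,-0.058,0,0,0,0],[0.05,0,0,0.03,0,0,0],[0.05,0,0,0.03,0,0,0],[0.05,0,0,0,0,0,0]]'; python3 h.py; python3 - <<'E'
from h import *
p,d,_=cloud("wrist");q,_,_=cloud("side"); cv2.imwrite("pics/e.png",np.hstack([cv2.resize(p,(400,300)),cv2.resize(q[80:230,200:400],(400,300))]))
E
```

```text
time: 5.8
position: [0.5457, -0.0859, 0.3189]
tool_rot: [-3.136, -0.09, 0.013]
ft_force: [0.8, -0.0, 0.1]
grip_width: 0.574
grip_force: 0.0
t 5.8 cab TCP mm [-72.5 -55.6 318.9] cab axes x,y,z [[1.0, 0.001, -0.008], [0.001, -1.0, -0.004], [-0.008, 0.004, -1.0]] F [ 0.8 -0.1  0.1] q [ 0.52  0.11 -0.45  1.52  0.05  1.53 -1.44] w 0.574
```

View pics/e.png

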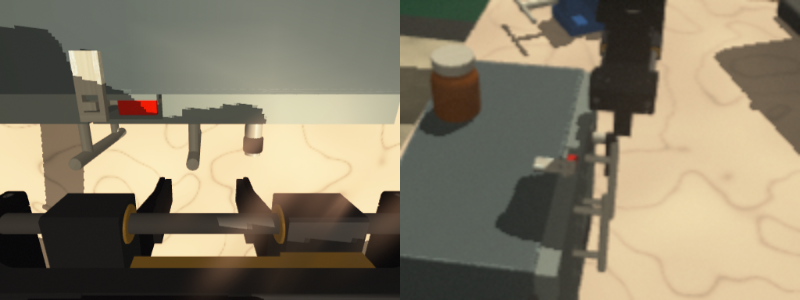

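The wrist view shows the right pull's top at (193,163), slightly left of the midpoint between the fingertips at (165,180) and (243,182). That fits the measured 10 mm shortfall.

```bash
python3 -m handwheel '[[0.05,0.0105,-0.0105,0,0,0,0],[0.05,0,0,0.03,0,0,0],[0.05,0,0,0.03,0,0,0],[0.05,0,0,0,0,0,0],[0.05,0,0,0,0,0,0]]'; python3 h.py; python3 -m handwheel '[[0,0,0,0,0,0,0],[0,0,0,0,0,0,0],[0,0,0,0,0,0,0],[0,0,0,0,0,0,0]]' 15; python3 h.py
```

```text
time: 6.52
position: [0.5586, -0.0739, 0.2616]
tool_rot: [-3.136, -0.093, 0.006]
ft_force: [0.1, 0.6, -0.1]
grip_width: 0.572
grip_force: 0.0
t 6.53 cab TCP mm [-59.  -44.3 261.6] cab axes x,y,z [[1.0, 0.003, -0.003], [0.003, -1.0, -0.004], [-0.004, 0.004, -1.0]] F [ 0.2  0.6 -0.1] q [ 0.5   0.15 -0.46  1.59  0.06  1.42 -1.48] w 0.572
time: 7.02
position: [0.5575, -0.0743, 0.2599]
tool_rot: [-3.136, -0.092, 0.01]
ft_force: [1.2, 0.3, -0.3]
grip_width: 0.206
grip_force: 0.0
t 7.03 cab TCP mm [-60.1 -44.7 259.9] cab axes x,y,z [[1.0, 0.002, -0.006], [0.002, -1.0, -0.004], [-0.006, 0.004, -1.0]] F [ 1.2  0.3 -0.3] q [ 0.5   0.15 -0.46  1.6   0.06  1.42 -1.48] w 0.206
```

```bash
python3 -m handwheel '[[0,0,0,0,0,0,0],[0,0,0,0,0,0,0],[0,0,0,0,0,0,0]]' 15; python3 -m handwheel '[[0,-0.01136,0.00473,0,0,0,-4],[0,-0.01136,0.00473,0,0,0,-4],[0,-0.01136,0.00473,0,0,0,-4],[0,-0.01136,0.00473,0,0,0,-4]]'; python3 h.py
```

```text
time: 7.4
position: [0.5575, -0.0749, 0.2598]
tool_rot: [-3.137, -0.091, 0.009]
ft_force: [0.2, -1.9, 0.3]
grip_width: 0.125
grip_force: 15.0
time: 7.9
position: [0.516, -0.0998, 0.2598]
tool_rot: [-3.09, -0.532, 0.007]
ft_force: [1.5, 0.1, -1.3]
grip_width: 0.133
grip_force: 15.0
t 7.9 cab TCP mm [-103.   -67.8  259.8] cab axes x,y,z [[0.96, 0.281, -0.003], [0.281, -0.96, -0.006], [-0.005, 0.005, -1.0]] F [ 1.5 -0.  -1.3] q [ 0.58  0.07 -0.45  1.68  0.02  1.41 -1.11] w 0.133
```

Gripped at about 11 mm, and the door is coming with little force. I'll continue the arc.

```bash
python3 -m handwheel '[[0,-0.01136,0.00473,0,0,0,-4],[0,-0.01136,0.00473,0,0,0,-4],[0,-0.01136,0.00473,0,0,0,-4],[0,-0.01136,0.00473,0,0,0,-4],[0,-0.01136,0.00473,0,0,0,-4],[0,-0.01136,0.00473,0,0,0,-4],[0,-0.01136,0.00473,0,0,0,-4],[0,-0.01136,0.00473,0,0,0,-4],[0,0,0,0,0,0,0]]'; python3 h.py; python3 -m handwheel '[[0,-0.01136,0.00473,0,0,0,-4],[0,-0.01136,0.00473,0,0,0,-4],[0,-0.01136,0.00473,0,0,0,-4],[0,-0.01136,0.00473,0,0,0,-4],[0,-0.01136,0.00473,0,0,0,-4],[0,-0.01136,0.00473,0,0,0,-4],[0,-0.01136,0.00473,0,0,0,-4],[0,-0.01136,0.00473,0,0,0,-4],[0,-0.01136,0.00473,0,0,0,-4],[0,-0.01136,0.00473,0,0,0,-4],[0,0,0,0,0,0,0],[0,0,0,0,0,0,0]]'; python3 h.py
```

```text
time: 9.02
position: [0.4598, -0.181, 0.2598]
tool_rot: [-2.825, -1.355, 0.01]
ft_force: [-5.4, 1.1, 2.6]
grip_width: 0.134
grip_force: 15.0
t 9.03 cab TCP mm [-163.7 -145.7  259.8] cab axes x,y,z [[0.669, 0.743, -0.002], [0.743, -0.669, -0.011], [-0.009, 0.006, -1.0]] F [-5.3  1.4  2.6] q [ 0.69 -0.01 -0.36  1.75 -0.    1.41 -0.35] w 0.134
time: 10.52
position: [0.4641, -0.303, 0.2598]
tool_rot: [-2.193, -2.239, 0.007]
ft_force: [-6.2, -3.0, 3.4]
grip_width: 0.132
grip_force: 15.0
t 10.53 cab TCP mm [-166.3 -267.7  259.8] cab axes x,y,z [[0.036, 0.999, 0.002], [0.999, -0.036, -0.009], [-0.009, 0.003, -1.0]] F [-6.4 -2.6  3.4] q [ 0.79  0.12 -0.28  1.62  0.04  1.41  0.52] w 0.132
```

```bash
python3 -m handwheel '[[0.05,0,0,0,0,0,0],[0.05,0,0,0,0,0,0],[0.05,0,0,0,0,0,0],[0.05,0,0,0,0,0,0],[0.05,0,0,-0.03,0,0,0],[0.05,0,0,-0.04,0,0,0],[0.05,0,0,-0.04,0,0,0],[0,0,0,0,0,0,-10.2],[0,0,0,0,0,0,-10.2],[0,0,0,0,0,0,-10.2],[0,0,0,0,0,0,-10.2],[0,0,0,0,0,0,-10.2]]'; python3 -m handwheel '[[0,0,0,0,0,0,-10.2],[0,0,0,0,0,0,-10.2],[0,0,0,0,0,0,-10.2],[0,0,0,0,0,0,-10.2],[0,-0.03,0.053,0,0,0,0],[0,-0.03,0.053,0,0,0,0],[0,-0.03,0.053,0,0,0,0],[0,-0.03,0.053,0,0,0,0],[0,-0.03,0.053,0,0,0,0],[0,0,0,0,0,0,0],[0,0,0,0,0,0,0]]'; python3 h.py; python3 - <<'E'
from h import *
P=[]
for n in("scene","side"):
    p,d,Y=cloud(n); X=(Y-O)@C; P.append(cv2.resize(p,(400,300)))
    hsv=cv2.cvtColor(p,cv2.COLOR_BGR2HSV)
    red=((hsv[...,0]<6)|(hsv[...,0]>174))&(hsv[...,1]>180)&(hsv[...,2]>100)&(X[...,2]>.24)&(X[...,2]<.32)
    print(n,red.sum(),(np.percentile(X[red],[5,50,95],axis=0)*1000).round(0).tolist() if red.any() else 0)
cv2.imwrite("pics/f.png",np.hstack(P))
E
```

```text
time: 12.02
position: [0.4665, -0.3016, 0.3694]
tool_rot: [-1.002, -2.97, -0.003]
ft_force: [0.2, -0.1, -0.5]
grip_width: 0.094
grip_force: 0.0
time: 13.4
position: [0.6014, -0.0293, 0.3694]
tool_rot: [0.087, -3.134, -0.006]
ft_force: [-0.0, -1.2, -0.7]
grip_width: 0.003
grip_force: 0.0
t 13.4 cab TCP mm [-13.7  -2.2 369.4] cab axes x,y,z [[-1.0, 0.001, 0.007], [0.001, 1.0, 0.004], [-0.007, 0.004, -1.0]] F [-0.1 -1.2 -0.7] q [ 0.47  0.24 -0.59  1.3   0.13  1.65  1.54] w 0.003
scene 6 [[-16.0, -6.0, 288.0], [-15.0, 2.0, 290.0], [-13.0, 8.0, 291.0]]
side 4 [[-18.0, -11.0, 285.0], [-16.0, -9.0, 286.0], [-15.0, -7.0, 290.0]]
```

View pics/f.png

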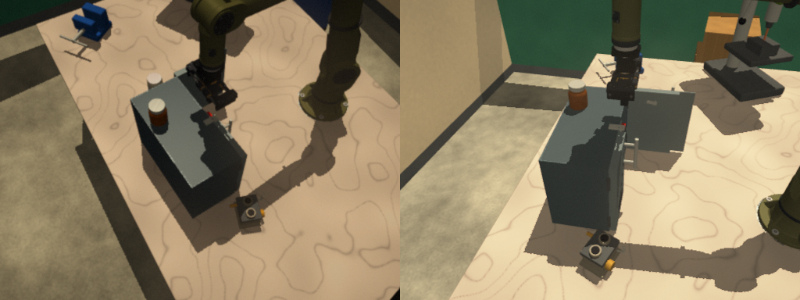

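The right-hand door stands open in both views, and the fingers are just above the red tab (side view, about (622,125)). I'll press it now.

```bash
python3 -m handwheel '[[0,0.003,-0.002,0.03,0,0,0],[0,0,0,0.035,0,0,0],[0,0,0,0,0,0,0],[0,0,0,0.008,0,0,0],[0,0,0,0.008,0,0,0],[0,0,0,0.008,0,0,0],[0,0,0,0.004,0,0,0],[0,0,0,0,0,0,0],[0,0,0,0,0,0,0]]'; python3 h.py
```

```text
time: 14.62
position: [0.598, -0.0309, 0.2765]
tool_rot: [0.086, -3.134, -0.007]
ft_force: [-0.5, -0.7, 0.4]
grip_width: 0.006
grip_force: 0.8
t 14.62 cab TCP mm [-17.2  -3.6 276.5] cab axes x,y,z [[-1.0, 0.001, 0.006], [0.001, 1.0, 0.004], [-0.006, 0.004, -1.0]] F [-0.5 -0.6  0.4] q [ 0.49  0.24 -0.58  1.48  0.13  1.47  1.54] w 0.006
```

```bash
python3 -m handwheel '[[0,0,0,0.003,0,0,0],[0,0,0,0.003,0,0,0],[0,0,0,0,0,0,0]]'; python3 -m handwheel '[[0,0,0,0.002,0,0,0],[0,0,0,0,0,0,0]]'; python3 h.py
```

```text
time: 15.0
position: [0.598, -0.0307, 0.2705]
tool_rot: [0.087, -3.134, -0.007]
ft_force: [-0.2, -1.1, 2.2]
grip_width: 0.007
grip_force: 1.2
time: 15.25
position: [0.5981, -0.0308, 0.2703]
tool_rot: [0.086, -3.136, -0.006]
ft_force: [-2.8, -1.6, 8.3]
grip_width: 0.004
grip_force: 5.5
t 15.25 cab TCP mm [-17.1  -3.5 270.3] cab axes x,y,z [[-1.0, 0.001, 0.005], [0.001, 1.0, 0.004], [-0.005, 0.004, -1.0]] F [-2.9 -1.5  8.3] q [ 0.5   0.24 -0.58  1.49  0.13  1.45  1.54] w 0.004
```

The bolt is drawn to its stop: the tip is at 270 and the force jumped to 8 N. Next is the left pull.

```bash
python3 -m handwheel '[[0,0,0,-0.03,0,0,0],[0,0,0,-0.04,0,0,0],[0.05,0.045,0,-0.02,0,0,0],[0.05,0,0.062,0,0,0,0],[0.05,0,0.0015,0,0,0,0],[0.05,0,0,0,0,0,0],[0.05,0,0,0,0,0,0]]'; python3 h.py; python3 - <<'E'
from h import *
P=[]
for n in("scene","side"):
    p,d,Y=cloud(n); X=(Y-O)@C; P.append(cv2.resize(p,(400,300)))
    hsv=cv2.cvtColor(p,cv2.COLOR_BGR2HSV)
    red=((hsv[...,0]<6)|(hsv[...,0]>174))&(hsv[...,1]>180)&(hsv[...,2]>60)&(X[...,2]>.24)&(X[...,2]<.32)
    print(n,red.sum(),(np.percentile(X[red],[5,50,95],axis=0)*1000).round(0).tolist() if red.any() else 0)
    q=X[(X[...,0]<-.045)&(X[...,0]>-.08)&(X[...,2]>.2)&(X[...,2]<.3)&(X[...,1]>.03)&(X[...,1]<.09)&(d>0)]
    print("pull",len(q),(np.percentile(q,[5,50,95],axis=0)*1000).round(0).tolist() if len(q) else 0)
E
```

```text
time: 16.12
position: [0.5502, 0.0288, 0.3585]
tool_rot: [0.084, -3.133, -0.007]
ft_force: [-0.1, 0.2, 0.1]
grip_width: 0.489
grip_force: 0.0
t 16.12 cab TCP mm [-61.6  58.6 358.5] cab axes x,y,z [[-1.0, 0.003, 0.007], [0.003, 1.0, 0.005], [-0.007, 0.005, -1.0]] F [-0.1  0.2  0.1] q [ 0.47  0.12 -0.63  1.44  0.07  1.61  1.47] w 0.489
scene 0 0
pull 78 [[-64.0, 58.0, 221.0], [-57.0, 65.0, 266.0], [-48.0, 68.0, 291.0]]
side 10 [[-19.0, -11.0, 265.0], [-17.0, 0.0, 267.0], [-12.0, 7.0, 270.0]]
pull 161 [[-69.0, 58.0, 208.0], [-63.0, 64.0, 259.0], [-50.0, 67.0, 288.0]]
```

```bash
python3 -m handwheel '[[0.05,0,0.0015,0.03,0,0,0],[0.05,0,0,0.03,0,0,0],[0.05,0,0,0.025,0,0,0],[0.05,0,0,0.013,0,0,0],[0.05,0,0,0,0,0,0],[0,0,0,0,0,0,0],[0,0,0,0,0,0,0],[0,0,0,0,0,0,0],[0,0,0,0,0,0,0],[0,0,0,0,0,0,0],[0,0,0,0,0,0,0],[0,0,0,0,0,0,0]]' 15; python3 h.py
```

```text
time: 17.73
position: [0.5492, 0.03, 0.2614]
tool_rot: [0.084, -3.134, -0.003]
ft_force: [-1.3, -5.4, 2.2]
grip_width: 0.128
grip_force: 15.0
t 17.73 cab TCP mm [-62.5  60.  261.4] cab axes x,y,z [[-1.0, 0.003, 0.007], [0.003, 1.0, 0.002], [-0.007, 0.002, -1.0]] F [-1.6 -5.3  2.2] q [ 0.47  0.14 -0.63  1.62  0.08  1.42  1.46] w 0.128
```

```bash
python3 -m handwheel '[[0,0.0103,0.0047,0,0,0,4],[0,0.0103,0.0047,0,0,0,4],[0,0.0103,0.0047,0,0,0,4],[0,0.0103,0.0047,0,0,0,4]]'; python3 h.py
```

```text
time: 18.23
position: [0.5085, 0.0509, 0.2614]
tool_rot: [-0.356, -3.113, -0.001]
ft_force: [-2.7, -5.3, 1.2]
grip_width: 0.134
grip_force: 15.0
t 18.23 cab TCP mm [-102.    83.1  261.4] cab axes x,y,z [[-0.96, 0.281, 0.008], [0.281, 0.96, 0.0], [-0.007, 0.002, -1.0]] F [-2.9 -5.1  1.2] q [ 0.47  0.04 -0.63  1.71  0.02  1.41  1.18] w 0.134
```

```bash
python3 -m handwheel '[[0,0.0103,0.0047,0,0,0,4],[0,0.0103,0.0047,0,0,0,4],[0,0.0103,0.0047,0,0,0,4],[0,0.0103,0.0047,0,0,0,4],[0,0.0103,0.0047,0,0,0,4],[0,0.0103,0.0047,0,0,0,4],[0,0.0103,0.0047,0,0,0,4],[0,0.0103,0.0047,0,0,0,4],[0,0.0103,0.0047,0,0,0,4],[0,0,0,0,0,0,0]]'; python3 h.py; python3 -m handwheel '[[0,0.0103,0.0047,0,0,0,4],[0,0.0103,0.0047,0,0,0,4],[0,0.0103,0.0047,0,0,0,4],[0,0.0103,0.0047,0,0,0,4],[0,0.0103,0.0047,0,0,0,4],[0,0.0103,0.0047,0,0,0,4],[0,0.0103,0.0047,0,0,0,4],[0,0.0103,0.0047,0,0,0,4],[0,0.0103,0.0047,0,0,0,4],[0,0,0,0,0,0,0],[0,0,0,0,0,0,0]]'; python3 h.py
```

```text
time: 19.48
position: [0.4476, 0.1343, 0.2615]
tool_rot: [-1.29, -2.853, -0.0]
ft_force: [-3.7, -0.7, -2.2]
grip_width: 0.127
grip_force: 15.0
t 19.48 cab TCP mm [-158.1  169.8  261.5] cab axes x,y,z [[-0.617, 0.787, 0.01], [0.787, 0.617, -0.004], [-0.009, 0.005, -1.0]] F [-3.7 -0.5 -2.2] q [ 0.41 -0.07 -0.71  1.79 -0.05  1.41  0.43] w 0.127
time: 20.85
position: [0.4478, 0.2328, 0.2616]
tool_rot: [-2.111, -2.314, 0.004]
ft_force: [1.0, 0.5, -10.1]
grip_width: 0.131
grip_force: 15.0
t 20.85 cab TCP mm [-152.3  268.1  261.6] cab axes x,y,z [[-0.035, 0.999, 0.005], [0.999, 0.035, -0.008], [-0.008, 0.005, -1.0]] F [  1.    0.4 -10.1] q [ 0.32  0.04 -0.86  1.72  0.02  1.41 -0.45] w 0.131
```

Open, rise clear, wait a moment and look.

```bash
python3 -m handwheel '[[0.05,0,0,0,0,0,0],[0.05,0,0,0,0,0,0],[0.05,0,0,0,0,0,0],[0.05,0,0,0,0,0,0],[0.05,0,0,-0.03,0,0,0],[0.05,0,0,-0.05,0,0,0],[0.05,0,0,-0.05,0,0,0],[0.05,0,0,-0.03,0,0,0],[0.05,0,0,0,0,0,0],[0.05,0,0,0,0,0,0],[0.05,0,0,0,0,0,0]]'; python3 h.py; python3 - <<'E'
from h import *
P=[]
for n in("scene","side"):
    p,d,Y=cloud(n); X=(Y-O)@C; P.append(cv2.resize(p,(400,300)))
    hsv=cv2.cvtColor(p,cv2.COLOR_BGR2HSV)
    for nm,a,b in(("R",-.3,-.15),("L",.15,.33)):
        q=X[(X[...,0]<-.02)&(X[...,0]>-.25)&(X[...,2]>.29)&(X[...,2]<.302)&(X[...,1]>a)&(X[...,1]<b)&(d>0)][:,:2]
        if len(q)>20: v=np.linalg.svd(q-q.mean(0))[2][0]; print(n,nm,len(q),q.mean(0).round(3),v.round(3))
cv2.imwrite("pics/g.png",np.hstack(P))
E
```

```text
time: 22.22
position: [0.4489, 0.2322, 0.4214]
tool_rot: [-2.113, -2.313, 0.005]
ft_force: [0.0, -0.2, -0.7]
grip_width: 0.574
grip_force: 0.0
t 22.23 cab TCP mm [-151.2  267.5  421.4] cab axes x,y,z [[-0.034, 0.999, 0.004], [0.999, 0.034, -0.008], [-0.008, 0.004, -1.0]] F [-0.  -0.2 -0.7] q [ 0.31  0.03 -0.86  1.41  0.02  1.72 -0.45] w 0.574
scene R 414 [-0.113 -0.219] [1.    0.027]
scene L 477 [-0.094  0.223] [1. 0.]
side R 190 [-0.071 -0.219] [-1.     0.027]
side L 827 [-0.109  0.221] [-0.999 -0.052]
```

View pics/g.png

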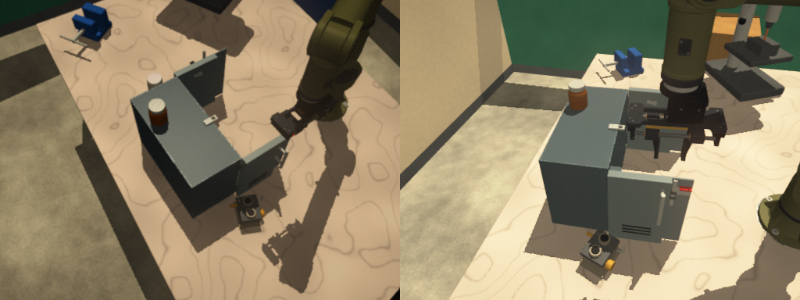

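Both doors stand about square to the front. The jar at (158,108), the can and the carburettor at (250,212) are where they were, the gripper is clear, and the bolt tab is still down.

```bash
python3 -c "
from bench import ctrl
print(ctrl.close_job())"
```

```text
the job is handed in; nothing more can be done
None
```

Both doors stand open about square to the cabinet front (roughly 88 degrees each), with the bolt drawn to its stop, the jar, can and carburettor standing where they were in the last pictures, and the gripper clear; I handed the job in at about 22 s of the 72 s, and the hand-in returned no verdict.

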